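# Sweep the loose corner blocks into the keeping frame

### The arm

A 7-joint arm with a two-finger parallel gripper is mounted at the origin on a cart in front of the work surface, level with it; the furniture and walls round the work are solid. World frame = base frame: x ahead of the robot, y to its left, z up, the work surface at z = 0. Lengths are in m, angles in degrees, forces in N, time in s.
With the tool pointing down it reaches from about 0.35 to 0.9 m from the base axis. Payload 7.2 kg.
Tool frame: the origin (TCP) lies on the centre line of the jaws, within the pads' length; the fingertips stand 25 mm ahead of it and the grasp point (between the pads) lies 6 mm ahead of it; z points along the fingers, y is the line along which they close (so a half turn about z gives the same grasp; the last joint's range is limited). The gripper opens to 85 mm and grips with 20 to 120 N. Pads are 22 mm wide; open, the fingers measure 114 mm over their backs; the gripper's body (76 mm by 85 mm) begins 54 mm behind the grasp point. The pads swing forward as they close: fully open they stand 13 mm farther back than shut.
Start: joints at [68.686, 23.554, -0.728, 91.456, 0.321, 64.991, -4.71], TCP at [0.187, -0.596, 0.256] pointing down, gripper open.
Joint ranges: [-169.25, 169.25], [-16.82, 113.86], [-84.01, 82.57], [7.8, 145.47], [-59.2, 239.2], [7.22, 106.19], [-163.78, 163.78]. Speed limits (degrees/s): [136.94, 136.94, 172.46, 172.46, 180, 180, 180].

### API

Orientations are given as [roll, pitch, yaw] about the fixed x, y, z axes, in that order (R = Rz(yaw) Ry(pitch) Rx(roll)).
In Python, from bench import arm, eyes gives the robot as it stands.
- The arm moves only by the tool move_arm, never from a script. Its argument "rows" is text: rows parted by semicolons, each of 5 numbers parted by spaces: the shift along the world's x, y, z in cm, then the turn about the world's z in degrees, then the finger opening in cm, from 0 to 8.54. In form: dx dy dz yaw fingers; .... A call has 1 to 5 rows; each row shifts and turns the commanded pose from where the row before left it; what a row does not reach is not made up. A row lasts 1/10 s, in which the tool goes at most 50 mm and 8.59 degrees, less where a joint would pass 70% of its speed; a pose out of reach is approached as far as the arm can. A call is refused whole if a number of a shift passes 5 or a number of a turn 8.59, either way. A call with a gripper value outside its range is refused whole. The fingers move at their own pace and stop on an object; "squeeze" is the grip in N (left out, the last holds). Time passes only in rows, so rows that do not move let the fingers close. It gives the time, the measured TCP pose, the force, the opening and the grip force at its end, in the units of the state.
- arm.observe(): the state, without advancing time (a new reading comes with each control period).
- eyes.get_image(name): name is "side" or "top" or "wrist"; returns the picture (480x640x3 uint8, red, green, blue); there is no depth.
- eyes.camera_model(name): a dict with "mtx" (3x3 intrinsics, pixels), "extrinsics" (4x4, takes a point from camera to world coordinates). Camera axes: x right, y down, z forward; pixel columns grow to the right and rows downward; lengths in m; the calibration is good to about 2 mm. A picture is of the moment at which its call begins: read the wrist's pose just before it. camera_model takes no time and is no camera call; for the wrist camera it gives the pose at the moment of the call.
- arm.job_done(): hands the job in; it is judged then, once.
The state is a dict: "time_s": time; "q": joint angles; "joint_velocities": joint speeds; "joint_efforts": joint torques, N m; "tcp_pos": TCP position; "orientation": TCP orientation; "ft_force": force on the tool from outside, world axes, zero at the start; "torque": the same for the moment, N m; "finger_gap": opening from 0.0 (shut) to 1.0 (fully open); "gripper_force": force on a finger pad.
Only numpy, scipy, OpenCV 4.12 (cv2) and the standard library are available. Lean on these libraries where they do the work, as an engineer would, in place of code of your own. Each camera call takes 0.05 s, during which the arm holds its last target. There are 200 camera calls.

### The job

Using your closed fingers as a broom, sweep the three small pine blocks that lie loose along the front of the bench through the open side of the low three-sided frame on the left, until each one is wholly inside it. Push them along the bench top and never pick them up, and leave the plane, the file and everything else where they are.

Things in the scene. Friction and masses are not known exactly. Their poses are not given: they have to be found in the camera images.
- frame: Low three-sided frame of brown wooden strips fixed to the bench (cannot move), no floor. Inside 130 mm wide (its y), 100 mm deep (its x); strips 12 mm thick, 25 mm high. Origin: centre of the inside area, on the bench top. Open side (mouth) faces its own -x, roughly to the robot's right (world -y), up to 15 degrees off; the back strip is at +x. Stands at the robot's left.
- frame_mouth (a point): Middle of the frame's open side, on the bench top, 50 mm from the frame's origin along its -x; same axes as the frame. The mouth runs 65 mm to each side along its y. Keep the arm clear of the thick square wooden post (110 mm, far taller than the arm) that stands between the robot and the frame's left part, at about x 0.25, y 0.19.
- block_a_mid (a point): Centre of a loose small pine block, 30 x 31 x 33 mm high, 10 to 30 g, that lies flat on the bench to the right of the frame; it slides easily. Fixed wooden boards 12 to 13 mm high border the bench space beyond (+x) and to the right of the blocks. Axes along its edges, z up.
- block_b_mid (a point): Centre of a loose small pine block, 27 (its x) x 48 (its y) x 33 mm high, 10 to 30 g, that lies flat on the bench to the right of the frame; it slides easily. Fixed wooden boards 12 to 13 mm high border the bench space beyond (+x) and to the right of the blocks. Axes along its edges, z up.
- block_c_mid (a point): Centre of a loose small pine block, 32 (its x) x 39 (its y) x 35 mm high, 10 to 30 g, that lies flat on the bench to the right of the frame; it slides easily. Fixed wooden boards 12 to 13 mm high border the bench space beyond (+x) and to the right of the blocks. Axes along its edges, z up.
- plane: Finger plane: tiny wooden hand plane, 22 x 46 x 24 mm high, loose bystander on the far side of the blocks. Origin: centre of its underside.
- file: Small file with a blue handle, 15 x 133 x 15 mm, loose bystander along the bench's front edge, nearer the robot than the blocks; long along its y. Origin: centre of its underside.
- chisel: Chisel, 25 x 254 x 26 mm, loose bystander at the right end of the bench, long along its y. Origin: centre of its underside.
- mug: White spotted mug, 82 x 114 x 91 mm high, loose bystander standing behind the frame. Origin: centre of its underside.
- clamp_a: Spool clamp, 38 mm round and 94 mm tall, standing loose behind the frame. Origin: centre of its underside.
- clamp_b: The other spool clamp, 38 mm round and 94 mm tall, standing loose behind the frame. Origin: centre of its underside.
- block_a: The same block; origin at the centre of its underside.
- block_b: The same block; origin at the centre of its underside.
- block_c: The same block; origin at the centre of its underside.
Mind the look-alikes: they are no part of the job. What is shaped like the block_b but yellow is not meant.

How it is judged (in metres and radians):
At the end, for the whole second after the job is handed in: Each block's centre is inside the frame: at least 13 mm behind the line of the mouth and between the side strips, on the bench (centre below 32 mm), and at rest (under 20 mm/s) (x of block_a_mid in the frame of frame_mouth between 0.013 and 0.1 m and y of block_a_mid in the frame of frame_mouth between -0.065 and 0.065 m and height (world z) of each of block_a_mid, block_b_mid, block_c_mid below 0.032 m and linear speed of each of block_a, block_b, block_c below 0.02 m/s and x of block_b_mid in the frame of frame_mouth between 0.013 and 0.1 m and y of block_b_mid in the frame of frame_mouth between -0.065 and 0.065 m and x of block_c_mid in the frame of frame_mouth between 0.013 and 0.1 m and y of block_c_mid in the frame of frame_mouth between -0.065 and 0.065 m); the robot touches nothing.
It fails at once if a block is lifted: its centre rises more than 40 mm above the bench, or more than 26 mm while the block is level ((height (world z) of block_a_mid above 0.026 m and angle between block_a's own z axis and vertical below 0.25 rad) or (height (world z) of block_b_mid above 0.026 m and angle between block_b's own z axis and vertical below 0.25 rad) or (height (world z) of block_c_mid above 0.026 m and angle between block_c's own z axis and vertical below 0.25 rad) or height (world z) of any of block_a_mid, block_b_mid, block_c_mid above 0.04 m).
It fails at once if a block leaves the bench top (height (world z) of any of block_a_mid, block_b_mid, block_c_mid below 0 m).
It fails at once if the plane, file, chisel, mug or a spool clamp is moved more than 20 mm (distance of any of plane, file, chisel, mug, clamp_a, clamp_b from where it was at the start of the episode above 0.02 m).
It fails at once if the mug or a spool clamp is tipped over (angle between any of mug, clamp_a, clamp_b's own z axis and vertical above 0.5 rad).
It also fails if it takes over 72 s, if anything falls off the work surface, if the arm or the gripper's body presses on something with over 40 N, if the wrist force passes 120 N, or if a joint passes its speed limit or range.

## Working session

There is one attempt and no reset: what is moved stays moved. The work goes in short steps, Python scripts to look and compute and a tool call to move; the robot and the scene stay as the last step left them, time stands still between calls to the robot, and variables do not carry over. Pictures are saved under pics/ and viewed, at most 10 in all, crops included, and the job is handed in when it is done.

Besides the shell and the picture viewer there is one more tool, called after "Call:" by a JSON object that holds its "fn" and its "kwargs". move_arm: Moves the arm, as the interface text tells. Its arguments: {"type":"object","properties":{"rows":{"type":"string"},"squeeze":{"type":"number"}},"required":["rows"]}

```bash
mkdir -p pics
cat > h.py <<'E'
import numpy as np, cv2
from bench import arm, eyes
def snap(n,f):
    im=eyes.get_image(n); cv2.imwrite('pics/'+f,im[:,:,::-1]); return im
def px(n,u,v,z=0.0):
    m=eyes.camera_model(n); K=np.array(m['mtx']);T=np.array(m['extrinsics'])
    d=T[:3,:3]@np.linalg.solve(K,[u,v,1.]); o=T[:3,3]
    return (o+d*(z-o[2])/d[2]).round(4)
def proj(n,p):
    m=eyes.camera_model(n); K=np.array(m['mtx']);T=np.linalg.inv(np.array(m['extrinsics']))
    c=K@(T[:3,:3]@np.array(p)+T[:3,3]); return (c[:2]/c[2]).round(1)
E
python3 -c "
from h import *
snap('top','t0.png');snap('side','s0.png')
print(arm.observe()['tcp_pos'],arm.observe()['orientation'])
for p in [(0,0,0),(.5,0,0),(.5,.2,0),(.25,.19,0),(.5,-.3,0)]: print(p,proj('top',p),proj('side',p))
"
```

```text
[ 0.18683327 -0.59598185  0.25552925] [-1.79915061e+02  4.25666406e-03  1.74073794e+01]
(0, 0, 0) [287.  522.9] [501.5 179.3]
(0.5, 0, 0) [288.5 289.3] [379.7 259.7]
(0.5, 0.2, 0) [202.3 289.9] [454.5 306. ]
(0.25, 0.19, 0) [202.4 401.7] [515.8 250.1]
(0.5, -0.3, 0) [417.3 288.5] [291.9 205.3]
```

View pics/t0.png

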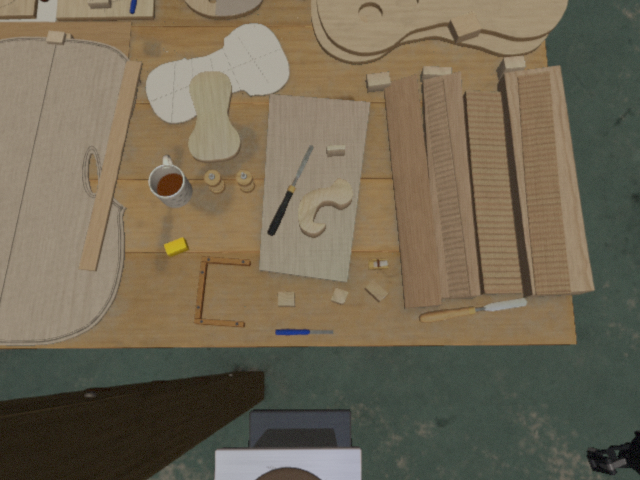

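View pics/s0.png

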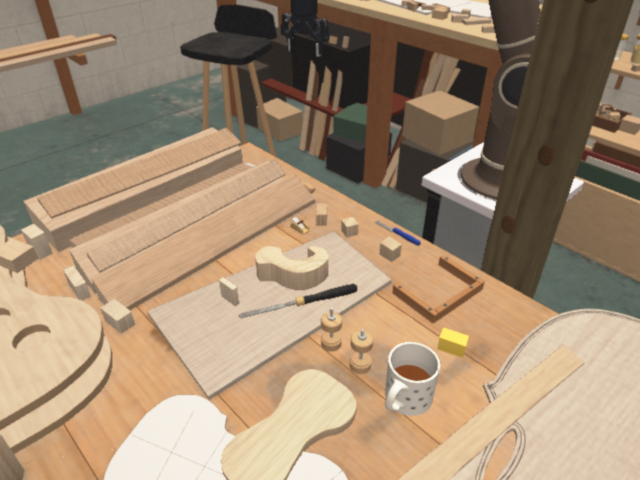

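```bash
python3 -c "
from h import *
im=cv2.imread('pics/t0.png')[240:350,185:415]
cv2.imwrite('pics/t0c.png',cv2.resize(im,None,fx=3.4,fy=3.4,interpolation=cv2.INTER_CUBIC))
m=eyes.camera_model('top');print(np.array(m['extrinsics']).round(3))
"
```

```text
[[-0.007 -0.976  0.216  0.337]
 [-1.     0.006 -0.007 -0.071]
 [ 0.005 -0.216 -0.976  1.303]
 [ 0.     0.     0.     1.   ]]
```

View pics/t0c.png

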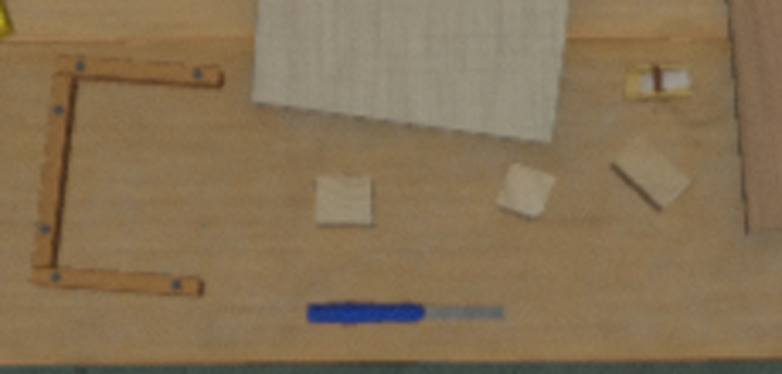

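```bash
python3 -c "
from h import *
f=lambda u,v,z:px('top',185+u/3.4,240+v/3.4,z)
for n,u,v,z in [('C',344,200,.035),('C l',316,201,.035),('C r',373,201,.035),('C nr',345,226,.035),('C top',345,177,.035),('A',527,189,.033),('A l',498,202,.033),('A r',555,182,.033),('A near',535,217,.033),('A far',518,164,.033),('B',652,175,.033),('Bfar',640,142,.033),('Br',690,184,.033),('Bnear',660,208,.033),('Bl',613,165,.033),('plane',658,81,.02),('plane bl',627,97,.02),('plane br',690,97,.02),('file l',307,313,.01),('file r',505,313,.008),('filetop',365,303,.012),('mouth far',222,78,.025),('mouth far in',222,87,.025),('mouth near in',204,280,.025),('mouth near',203,295,.025),('back far',74,78,.025),('back near',56,268,.025),('board l',253,102,.012),('board r',550,142,.012),('rboard',748,233,.012),('rb2',730,0,.012)]: print(n,f(u,v,z))
"
```

```text
C [0.4742 0.0031 0.035 ]
C l [0.4736 0.0217 0.035 ]
C r [ 0.4734 -0.0161  0.035 ]
C nr [0.457  0.0023 0.035 ]
C top [0.4894 0.0026 0.035 ]
A [ 0.4809 -0.1184  0.033 ]
A l [ 0.4724 -0.099   0.033 ]
A r [ 0.4855 -0.1371  0.033 ]
A near [ 0.4623 -0.1235  0.033 ]
A far [ 0.4977 -0.1126  0.033 ]
B [ 0.4897 -0.2019  0.033 ]
Bfar [ 0.5119 -0.1945  0.033 ]
Br [ 0.4836 -0.227   0.033 ]
Bnear [ 0.4677 -0.2066  0.033 ]
Bl [ 0.4966 -0.176   0.033 ]
plane [ 0.5554 -0.2091  0.02  ]
plane bl [ 0.5445 -0.1877  0.02  ]
plane br [ 0.5443 -0.2305  0.02  ]
file l [0.4016 0.0287 0.01  ]
file r [ 0.4008 -0.1035  0.008 ]
filetop [ 0.4078 -0.01    0.012 ]
mouth far [0.5584 0.0869 0.025 ]
mouth far in [0.5522 0.0868 0.025 ]
mouth near in [0.4229 0.096  0.025 ]
mouth near [0.413  0.0964 0.025 ]
back far [0.559 0.187 0.025]
back near [0.4314 0.1942 0.025 ]
board l [0.5439 0.067  0.012 ]
board r [ 0.5152 -0.1353  0.012 ]
rboard [ 0.4527 -0.2676  0.012 ]
rb2 [ 0.6132 -0.2614  0.012 ]
```

The three loose pine blocks, in top-camera pixels:

| Block | Pixel | Why |
|---|---|---|
| c | (286,299) | 37x34 mm, aligned with the bench |
| a | (339,296) | the smallest, nearly square |
| b | (376,292) | the oblong one |

The yellow oblong at (176,246) is the look-alike. The frame mouth is centred near (0.488, 0.092), and I'll sweep c first.

Call:
{"fn": "move_arm", "kwargs": {"rows": "2.3 4.2 0 8.5 0; 2.3 4.2 0 8.5 0; 2.3 4.2 0 8.5 0; 2.3 4.2 0 8.5 0; 2.3 4.2 0 8.5 0", "squeeze": 30}}

```text
time_s: 0.6
tcp_pos: [0.3024, -0.3845, 0.2561]
orientation: [-180.0, 0.0, 60.3]
ft_force: [1.0, 0.1, -0.1]
finger_gap: 0.144
gripper_force: 0.0
```

Call:
{"fn": "move_arm", "kwargs": {"rows": "2.3 4.2 0 8.5 0; 2.3 4.2 0 8.5 0; 2.3 4.2 0 8.5 0; 2.3 4.2 0 8.5 0; 2.3 4.2 0 4.6 0"}}

```text
time_s: 1.1
tcp_pos: [0.4173, -0.1746, 0.2563]
orientation: [180.0, 0.0, 98.8]
ft_force: [0.8, -0.6, 0.8]
finger_gap: -0.003
gripper_force: 0.0
```

Call:
{"fn": "move_arm", "kwargs": {"rows": "1.8 4 0 -8.5 0; 1.8 4 -2 0 0; 1.8 4 -2 0 0; 0 0 -4.5 0 0; 0 0 -4.5 0 0"}}

```text
time_s: 1.6
tcp_pos: [0.4698, -0.0598, 0.1254]
orientation: [179.9, -0.0, 91.2]
ft_force: [0.9, -2.1, -1.1]
finger_gap: 0.001
gripper_force: 0.0
```

Call:
{"fn": "move_arm", "kwargs": {"rows": "0 0 -4 0 0; 0 0 -3 0 0; 0 0 -2 0 0; 0 0 0 0 0"}}

```text
time_s: 2.0
tcp_pos: [0.4669, -0.0611, 0.0338]
orientation: [-179.7, -0.1, 91.1]
ft_force: [0.3, 0.1, 0.8]
finger_gap: 0.002
gripper_force: 0.0
```

```bash
python3 -c "
from h import *
im=snap('side','s1.png');o=arm.observe();print(o['tcp_pos'],o['q'])
cv2.imwrite('pics/s1c.png',cv2.resize(im[0:340,240:620,::-1],None,fx=1.7,fy=1.7))
"
```

```text
[ 0.46790783 -0.06113812  0.03531321] [ 22.51207893  30.38124425 -26.02080304 121.51475203  23.84500606
  33.18717322 -19.57271541]
```

View pics/s1c.png

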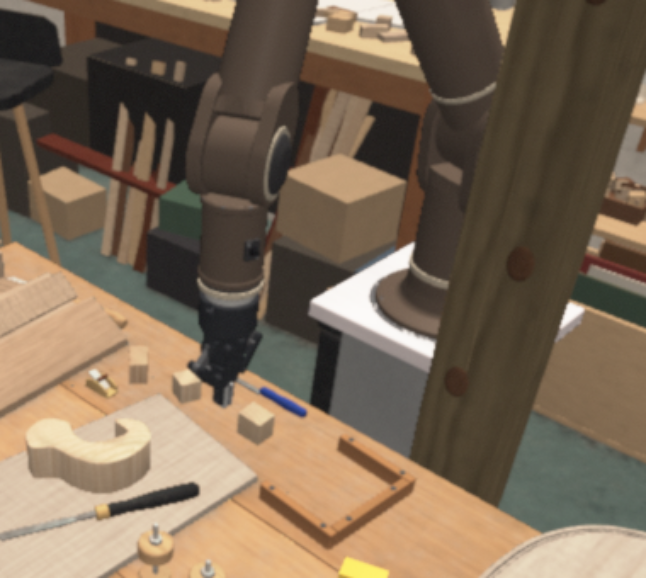

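The fingers (crop ~(222,395)) stand just right of block c, clear of a. The elbow has swung to the robot's right, well away from the post.

Call:
{"fn": "move_arm", "kwargs": {"rows": "0.5 1 0 -1 0; 0 1.3 0 0 0; 0 1 0 0 0; -0.1 1 0 0 0; -0.1 1 0 0 0"}}

```text
time_s: 2.55
tcp_pos: [0.4719, -0.0076, 0.0368]
orientation: [180.0, 0.0, 90.1]
ft_force: [-0.1, 0.2, -0.5]
finger_gap: -0.001
gripper_force: 0.1
```

Call:
{"fn": "move_arm", "kwargs": {"rows": "-0.2 1.2 0 0 0; -0.2 1.2 0 0 0; -0.2 1.2 0 0 0; -0.2 1.2 0 0 0; -0.2 1.2 0 0 0"}}

```text
time_s: 3.05
tcp_pos: [0.4617, 0.0526, 0.0363]
orientation: [-180.0, 0.0, 90.1]
ft_force: [0.1, -1.2, 0.1]
finger_gap: -0.002
gripper_force: 0.0
```

```bash
python3 -c "
from h import *
im=snap('top','t1.png');o=arm.observe();print(o['tcp_pos'],o['q'],o['ft_force'])
a=cv2.resize(im[240:350,185:415,::-1],None,fx=3.4,fy=3.4,interpolation=cv2.INTER_CUBIC);cv2.imwrite('pics/t1c.png',a)
"
```

```text
[0.46145786 0.05488028 0.03639607] [  8.24667321  29.67909677 -25.88135618 122.60927796  23.61006484
  32.43472399 -34.6558289 ] [0.89827916 2.19686429 1.03007291]
```

View pics/t1c.png

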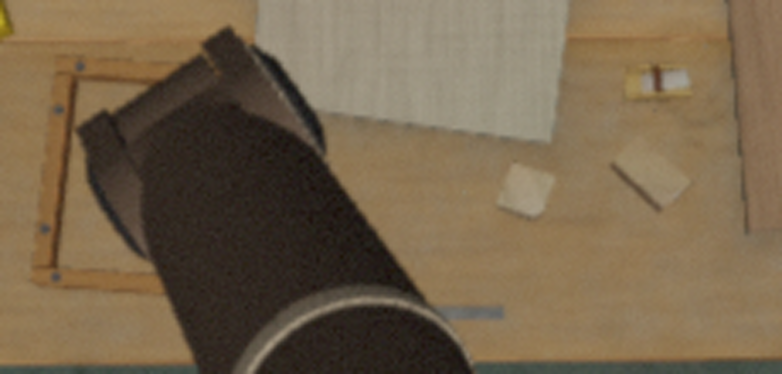

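The arm hides block c, but the elbow is well clear of the post, and blocks a (527,189) and b (652,175) have not moved. I'll keep pushing.

Call:
{"fn": "move_arm", "kwargs": {"rows": "-0.2 1.2 0 0 0; -0.2 1.2 0 0 0; -0.1 1.2 0 0 0; 0 1.2 0 0 0; 0 1 0 0 0"}}

```text
time_s: 3.6
tcp_pos: [0.4569, 0.1109, 0.0363]
orientation: [180.0, -0.0, 90.1]
ft_force: [0.1, -0.3, 0.3]
finger_gap: -0.002
gripper_force: 0.1
```

Call:
{"fn": "move_arm", "kwargs": {"rows": "0 1 0 0 0; 0 0.6 0 0 0; 0 -1 0 0 0; 0 -1 0 0 0; 0.5 -1.5 3 0 0"}}

```text
time_s: 4.1
tcp_pos: [0.4592, 0.0887, 0.064]
orientation: [-179.6, 0.1, 90.1]
ft_force: [0.4, -0.8, 0.5]
finger_gap: 0.005
gripper_force: 0.0
```

Call:
{"fn": "move_arm", "kwargs": {"rows": "0 -2 4 0 0; 0 -4 2 0 0; 0 -5 0 0 0; 0 -5 0 0 0; 0 -5 0 0 0"}}

```text
time_s: 4.6
tcp_pos: [0.4608, -0.1232, 0.1267]
orientation: [180.0, 0.1, 89.9]
ft_force: [0.8, -0.0, 1.0]
finger_gap: -0.0
gripper_force: 0.0
```

```bash
python3 -c "
from h import *
im=snap('top','t2.png');o=arm.observe();print(o['tcp_pos'],o['orientation'],o['q'])
a=cv2.resize(im[240:350,185:415,::-1],None,fx=3.4,fy=3.4,interpolation=cv2.INTER_CUBIC);cv2.imwrite('pics/t2c.png',a)
"
```

```text
[ 0.45984126 -0.13280476  0.1261674 ] [-179.93710005    0.3127722    89.40088125] [ 32.93813547  21.54684687 -27.70084794 117.61684815  14.66797367
  44.09018224  -4.34151103]
```

View pics/t2c.png

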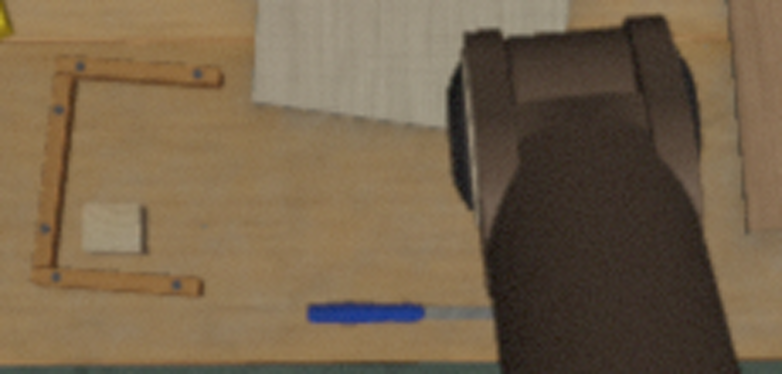

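Block c is wholly inside the frame at crop (112,227). Next is block a, pushed along a path parallel to the board.

Call:
{"fn": "move_arm", "kwargs": {"rows": "1.8 -2 0 -8.5 0; 0 0 -2 0 0; 0 0 0 0 0; 0 0 0 0 0"}}

```text
time_s: 5.05
tcp_pos: [0.4787, -0.1397, 0.106]
orientation: [-179.9, -0.0, 81.6]
ft_force: [0.1, -0.1, -0.5]
finger_gap: 0.005
gripper_force: 0.0
```

Call:
{"fn": "move_arm", "kwargs": {"rows": "0 -1.3 0 0 0; 0 0 0 0 0; 0 0 -1.5 0 0; 0 0 0 0 0; 0 0 0 0 0"}}

```text
time_s: 5.55
tcp_pos: [0.4798, -0.1524, 0.0916]
orientation: [-180.0, -0.0, 81.6]
ft_force: [0.6, 0.1, 0.4]
finger_gap: -0.001
gripper_force: 0.0
```

Call:
{"fn": "move_arm", "kwargs": {"rows": "0 0 -2 0 0; 0 0 -2 0 0; 0 0 -1.5 0 0; 0 0 0 0 0; 0 0 0 0 0"}}

```text
time_s: 6.05
tcp_pos: [0.4802, -0.1524, 0.0369]
orientation: [180.0, -0.0, 81.6]
ft_force: [0.6, 0.8, 0.7]
finger_gap: 0.001
gripper_force: 0.0
```

Call:
{"fn": "move_arm", "kwargs": {"rows": "0.1 0.8 0 0 0; 0.1 0.8 0 0 0; 0.1 0.8 0 0 0; 0.1 0.8 0 0 0; 0.1 0.8 0 0 0"}}

```text
time_s: 6.55
tcp_pos: [0.4851, -0.1115, 0.0365]
orientation: [180.0, -0.0, 81.6]
ft_force: [-0.5, 0.4, -0.8]
finger_gap: 0.002
gripper_force: 0.1
```

Call:
{"fn": "move_arm", "kwargs": {"rows": "0.1 0.8 0 0 0; 0.1 0.8 0 0 0; 0.1 0.8 0 0 0; 0.1 0.8 0 0 0; 0.1 0.8 0 0 0"}}

```text
time_s: 7.05
tcp_pos: [0.49, -0.0718, 0.0363]
orientation: [-180.0, -0.0, 81.6]
ft_force: [-0.2, -0.8, 0.6]
finger_gap: 0.004
gripper_force: 0.0
```

```bash
python3 -c "
from h import *
im=snap('top','t3.png');w=snap('wrist','w3.png');s=snap('side','s3.png');o=arm.observe();print(o['tcp_pos'],o['orientation'])
a=cv2.resize(im[240:350,185:415,::-1],(500,240));b=cv2.resize(w[:,:,::-1],(400,300));c=cv2.resize(s[150:320,250:510,::-1],(400,262))
z=np.zeros((560,800,3),np.uint8);z[:240,:500]=a;z[250:550,:400]=b;z[250:512,400:]=c;cv2.imwrite('pics/m3.png',z)
"
```

```text
[ 0.49000391 -0.07177621  0.0362907 ] [-1.79998745e+02 -6.93480822e-03  8.16321010e+01]
```

View pics/m3.png

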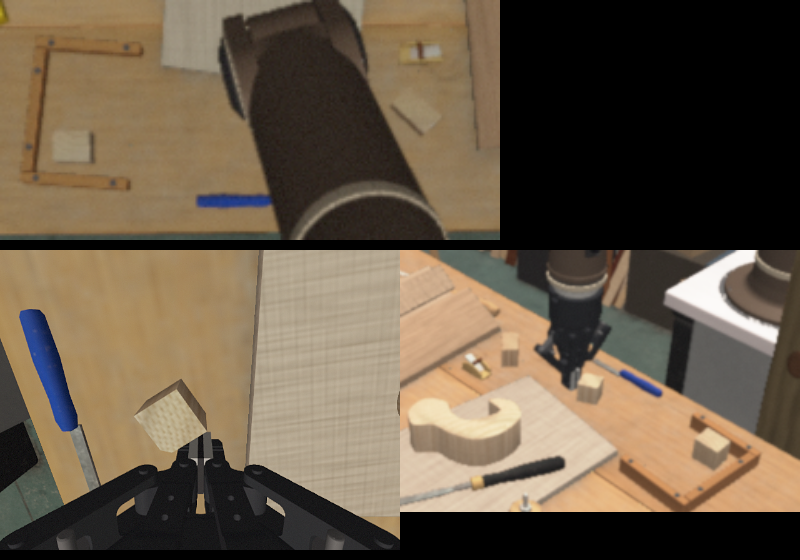

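The wrist view (lower left) shows block a slipping off to the left of the fingers: block at (172,418), fingers at (205,445), so about 18 mm toward -x. I'll back off, re-centre and push again.

Call:
{"fn": "move_arm", "kwargs": {"rows": "-0.3 -1.8 0 0 0; -1.8 0 0 0 0; 0 0 0 0 0; 0 1 0 0 0; 0.1 0.8 0 0 0"}}

```text
time_s: 7.7
tcp_pos: [0.4708, -0.0714, 0.0365]
orientation: [179.9, -0.0, 81.6]
ft_force: [-0.5, -1.2, 0.8]
finger_gap: -0.0
gripper_force: 0.0
```

Call:
{"fn": "move_arm", "kwargs": {"rows": "0.1 0.8 0 0 0; 0.1 0.8 0 0 0; 0 0 0 0 0"}}

```text
time_s: 8.0
tcp_pos: [0.4725, -0.0545, 0.0364]
orientation: [180.0, -0.0, 81.7]
ft_force: [-0.5, -0.8, -0.9]
finger_gap: 0.002
gripper_force: 0.0
```

```bash
python3 -c "
from h import *
w=snap('wrist','w4.png');o=arm.observe();print(o['tcp_pos'],o['orientation'])
"
```

```text
[ 0.47223692 -0.05540209  0.03630984] [ 1.79990999e+02 -1.32525976e-02  8.16722015e+01]
```

View pics/w4.png

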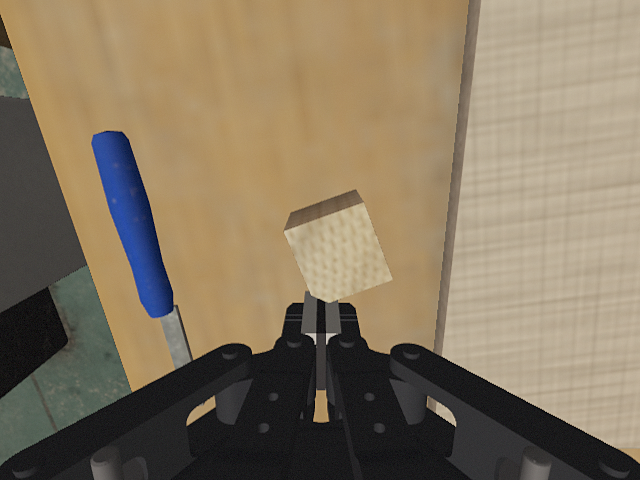

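Block a is ahead of the fingers, slightly right of centre (top face centre (340,254), fingers at x 321). From here I'll track it numerically with a segmentation helper.

```bash
cat >> h.py <<'E'
def track(z=.033,name='wrist',box=(150,100,430,330),save=None):
    im=eyes.get_image(name)
    if save: cv2.imwrite('pics/'+save,im[:,:,::-1])
    x0,y0,x1,y1=box; h=cv2.cvtColor(im[y0:y1,x0:x1],cv2.COLOR_RGB2HSV)
    m=((h[...,1]<T[0])&(h[...,2]>T[1])).astype(np.uint8); m=cv2.morphologyEx(m,cv2.MORPH_OPEN,np.ones((5,5)))
    n,l,s,c=cv2.connectedComponentsWithStats(m)
    for i in range(1,n):
        if s[i][4]>(700 if name=='wrist' else 60):
            r=cv2.minAreaRect(np.argwhere(l==i)[:,::-1].astype(np.float32)); u=np.array(r[0])+[x0,y0]
            k=[px(name,*(p+[x0,y0]),z)[:2].tolist() for p in cv2.boxPoints(r)]
            print(name,s[i][4],u.round(),px(name,*u,z),k)
T=(105,150)
E
python3 -c "
from h import *
im=cv2.imread('pics/w4.png');h=cv2.cvtColor(im,cv2.COLOR_BGR2HSV)
for p in [(338,255),(360,270),(310,240),(250,200),(420,250),(500,200),(200,250),(320,215)]: print(p,h[p[1]-3:p[1]+4,p[0]-3:p[0]+4].reshape(-1,3).mean(0).round())
print([px('wrist',*p,.033) for p in [(284,232),(362,203),(392,280),(325,302)]], px('wrist',321,300,.03))
track()
"
```

```text
(338, 255) [ 21.  59. 197.]
(360, 270) [ 20.  69. 189.]
(310, 240) [ 20.  66. 184.]
(250, 200) [ 18. 104. 179.]
(420, 250) [ 18.  98. 169.]
(500, 200) [ 19.  51. 185.]
(200, 250) [ 18. 115. 178.]
(320, 215) [ 16.  96. 128.]
[array([ 0.4669, -0.0143,  0.033 ]), array([ 0.4946, -0.0082,  0.033 ]), array([ 0.5021, -0.0374,  0.033 ]), array([ 0.4772, -0.0425,  0.033 ])] [ 0.4756 -0.0429  0.03  ]
wrist 5277 [407. 188.] [ 0.5098 -0.0058  0.033 ] [[0.5051, 0.0223], [0.5187, 0.0203], [0.5151, -0.038], [0.4996, -0.0358]]
wrist 2307 [174. 160.] [0.4354 0.0141 0.033 ] [[0.4309, 0.0257], [0.4456, 0.0235], [0.4402, 0.0018], [0.4247, 0.0041]]
wrist 754 [236. 217.] [ 0.4516 -0.0074  0.033 ] [[0.446, -0.0012], [0.4552, 0.0007], [0.4574, -0.0139], [0.448, -0.0159]]
wrist 14090 [327. 264.] [ 0.4797 -0.0289  0.033 ] [[0.4385, -0.0487], [0.4491, -0.0012], [0.5168, -0.011], [0.5138, -0.0597]]
```

Call:
{"fn": "move_arm", "kwargs": {"rows": "0 -0.6 0 0 0; 0.9 0 0 0 0; 0 0.6 0 0 0; 0.1 0.8 0 0 0; 0.1 0.8 0 0 0"}}

```text
time_s: 8.6
tcp_pos: [0.4829, -0.0396, 0.0362]
orientation: [-180.0, -0.0, 81.6]
ft_force: [-0.3, -0.9, -0.4]
finger_gap: -0.001
gripper_force: 0.0
```

Call:
{"fn": "move_arm", "kwargs": {"rows": "0.1 0.8 0 0 0; 0.2 0.8 0 0 0; 0.2 0.8 0 0 0; 0 0 0 0 0"}}

```text
time_s: 9.0
tcp_pos: [0.4884, -0.0147, 0.0364]
orientation: [180.0, -0.0, 81.7]
ft_force: [0.3, 0.4, -0.1]
finger_gap: -0.002
gripper_force: 0.0
```

```bash
sed -i 's/^T=.*/T=(86,150)/' h.py; python3 -c "
from h import *
track(save='w5.png');o=arm.observe();print(o['tcp_pos'],o['orientation'])
"
```

```text
wrist 968 [409. 187.] [0.5264 0.0348 0.033 ] [[0.5211, 0.0446], [0.5295, 0.045], [0.532, 0.0245], [0.5232, 0.0241]]
wrist 6492 [328. 266.] [0.496  0.0107 0.033 ] [[0.4839, 0.0274], [0.5123, 0.0233], [0.5091, -0.0071], [0.4786, -0.0027]]
[ 0.48811324 -0.01565525  0.03630632] [ 1.79992166e+02 -9.04551157e-03  8.16424965e+01]
```

Call:
{"fn": "move_arm", "kwargs": {"rows": "0.3 0.9 0 0 0; 0.2 0.9 0 0 0; 0.2 0.9 0 0 0; 0.2 0.9 0 0 0; 0.2 0.9 0 0 0"}}

```text
time_s: 9.55
tcp_pos: [0.4991, 0.0295, 0.0363]
orientation: [-180.0, -0.0, 81.6]
ft_force: [-0.5, -0.2, -0.6]
finger_gap: -0.001
gripper_force: 0.1
```

Call:
{"fn": "move_arm", "kwargs": {"rows": "0.2 0.9 0 0 0; 0.2 0.9 0 0 0; 0.2 0.8 0 0 0; 0 0 0 0 0"}}

```text
time_s: 9.95
tcp_pos: [0.5052, 0.0561, 0.0364]
orientation: [180.0, -0.0, 81.7]
ft_force: [0.8, -1.0, -0.0]
finger_gap: 0.001
gripper_force: 0.0
```

```bash
python3 -c "
from h import *
track(save='w6.png');o=arm.observe();print(o['tcp_pos'],o['orientation'])
"
```

```text
wrist 6502 [328. 266.] [0.513  0.0816 0.033 ] [[0.5008, 0.0983], [0.5292, 0.0942], [0.526, 0.0638], [0.4955, 0.0682]]
wrist 1228 [418. 300.] [0.5436 0.0643 0.033 ] [[0.5405, 0.0763], [0.5482, 0.0751], [0.5468, 0.0516], [0.5387, 0.0528]]
[0.50501881 0.05524376 0.03627351] [ 1.79996410e+02 -1.08564416e-02  8.16251027e+01]
```

Call:
{"fn": "move_arm", "kwargs": {"rows": "0.2 0.9 0 0 0; 0.2 0.9 0 0 0; 0.2 0.9 0 0 0; 0.2 0.9 0 0 0; 0.2 0.9 0 0 0"}}

```text
time_s: 10.5
tcp_pos: [0.5151, 0.1005, 0.0363]
orientation: [180.0, -0.0, 81.6]
ft_force: [-1.0, 0.8, -1.0]
finger_gap: -0.0
gripper_force: 0.1
```

Call:
{"fn": "move_arm", "kwargs": {"rows": "0.2 0.9 0 0 0; 0.2 0.9 0 0 0; 0.1 0.5 0 0 0; 0 0 0 0 0; -0.2 -0.8 0 0 0"}}

```text
time_s: 11.0
tcp_pos: [0.518, 0.1153, 0.0363]
orientation: [180.0, -0.0, 81.7]
ft_force: [0.5, 0.9, -0.0]
finger_gap: -0.001
gripper_force: 0.0
```

Call:
{"fn": "move_arm", "kwargs": {"rows": "-0.2 -1.5 0 0 0; 0 -1.5 4 0 0; 0 -3 4 0 0; 0 -5 0 4 0; 0 -5 0 4 0"}}

```text
time_s: 11.5
tcp_pos: [0.5159, -0.0486, 0.1178]
orientation: [179.8, 0.1, 89.7]
ft_force: [0.7, -0.6, -0.3]
finger_gap: -0.002
gripper_force: 0.0
```

Call:
{"fn": "move_arm", "kwargs": {"rows": "-0.6 -5 0 0 0; -0.6 -5 0 0 0; -0.6 -5 0 0 0; 0 0 0 0 0; 0 0 0 0 0"}}

```text
time_s: 12.0
tcp_pos: [0.4962, -0.1975, 0.116]
orientation: [-179.9, 0.0, 89.2]
ft_force: [-0.2, 1.1, -0.6]
finger_gap: -0.002
gripper_force: 0.0
```

```bash
python3 -c "
from h import *
im=snap('top','t7.png');w=snap('wrist','w7.png');o=arm.observe();print(o['tcp_pos'],o['orientation'])
a=cv2.resize(im[240:350,185:415,::-1],(500,240));b=cv2.resize(w[:,:,::-1],(440,330))
z=np.zeros((580,500,3),np.uint8);z[:240]=a;z[250:,:440]=b;cv2.imwrite('pics/m7.png',z)
"
```

```text
[ 0.49741323 -0.19427361  0.11623684] [-1.79979596e+02 -2.18016868e-02  8.95427108e+01]
```

View pics/m7.png

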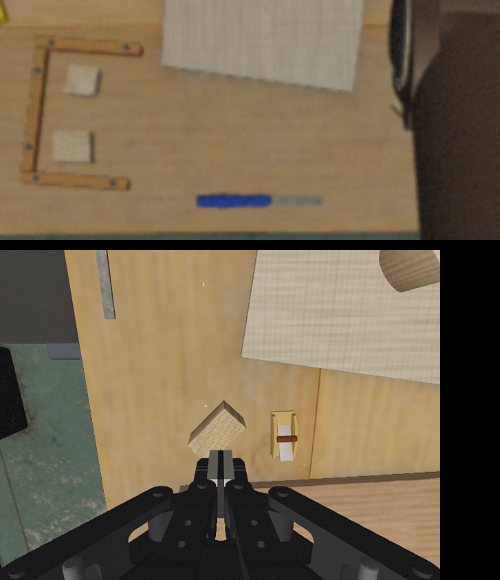

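Blocks a (82,80) and c (72,147) are both inside, and block b (wrist view (217,430)) has not moved. I'll place the fingers between b and the right board, turned slightly toward -x so that b clears the board corner.

Call:
{"fn": "move_arm", "kwargs": {"rows": "-0.5 -2.6 0 8 0; -0.4 -2.6 0 0 0; 0 0 -1 0 0; 0 0 0 0 0; 0 0 0 0 0"}}

```text
time_s: 12.6
tcp_pos: [0.4893, -0.2444, 0.1061]
orientation: [-180.0, -0.1, 97.7]
ft_force: [0.4, 0.3, 0.8]
finger_gap: 0.002
gripper_force: 0.0
```

```bash
python3 -c "
from h import *
o=arm.observe();print(o['tcp_pos'],o['orientation']);track(box=(150,60,480,330),save='w8.png')
"
```

```text
[ 0.48927095 -0.24444017  0.10612354] [-1.79978223e+02 -6.56838576e-02  9.76974153e+01]
wrist 2022 [438.  78.] [ 0.5337 -0.1398  0.033 ] [[0.5129, -0.1347], [0.5511, -0.1295], [0.5552, -0.145], [0.516, -0.1504]]
wrist 1354 [325. 183.] [ 0.4863 -0.1973  0.033 ] [[0.4681, -0.2144], [0.4817, -0.1742], [0.5038, -0.1809], [0.4913, -0.2221]]
```

Call:
{"fn": "move_arm", "kwargs": {"rows": "0 -0.2 -2 0 0; 0 0 -2 0 0; 0 0 -1.5 0 0; 0 0 -1.5 0 0; 0 0 0 0 0"}}

```text
time_s: 13.15
tcp_pos: [0.4882, -0.2474, 0.0345]
orientation: [-179.9, -0.1, 97.6]
ft_force: [-0.2, -0.8, 0.5]
finger_gap: 0.004
gripper_force: 0.0
```

Call:
{"fn": "move_arm", "kwargs": {"rows": "-0.1 0.8 0 0 0; -0.1 0.8 0 0 0; -0.1 0.8 0 0 0; -0.1 0.8 0 0 0; 0 0 0 0 0"}}

```text
time_s: 13.65
tcp_pos: [0.4852, -0.2147, 0.0367]
orientation: [180.0, -0.0, 97.7]
ft_force: [0.1, 0.1, 0.4]
finger_gap: -0.005
gripper_force: 0.0
```

```bash
python3 -c "
from h import *
o=arm.observe();print(o['tcp_pos'],o['orientation']);track(box=(150,100,430,330),save='w9.png')
"
```

```text
[ 0.48520689 -0.21472033  0.03674269] [ 1.79974257e+02 -1.28538182e-02  9.76789056e+01]
wrist 2188 [343. 240.] [ 0.4891 -0.1781  0.033 ] [[0.4703, -0.1822], [0.4998, -0.1626], [0.5078, -0.1741], [0.4777, -0.1947]]
```

Call:
{"fn": "move_arm", "kwargs": {"rows": "-0.1 0.8 0 0 0; -0.1 0.8 0 0 0; -0.1 0.8 0 0 0; 0 0 0 0 0"}}

```text
time_s: 14.1
tcp_pos: [0.482, -0.1907, 0.0363]
orientation: [-180.0, -0.0, 97.7]
ft_force: [-0.6, -0.2, -0.0]
finger_gap: -0.001
gripper_force: 0.0
```

```bash
python3 -c "
from h import *
import h
h.T=(92,140)
o=arm.observe();print(o['tcp_pos'],o['orientation']);track(box=(150,100,430,330),save='w10.png')
"
```

```text
[ 0.48197682 -0.19068328  0.03627911] [-1.79993629e+02 -4.37710639e-02  9.76691932e+01]
wrist 5965 [373. 266.] [ 0.498  -0.1622  0.033 ] [[0.4748, -0.1549], [0.5145, -0.1454], [0.5224, -0.1698], [0.4805, -0.1801]]
```

Block b has turned nearly flush but would catch the board's corner, so I'll nudge it about 25 mm toward -x from its far end.

Call:
{"fn": "move_arm", "kwargs": {"rows": "0 -1 0 0 0; 0 0 4 0 0; 0 0 4 0 0; 3 2 0 0 0; 3.2 2.2 0 0 0"}}

```text
time_s: 14.65
tcp_pos: [0.5449, -0.1635, 0.1181]
orientation: [179.9, 0.2, 97.3]
ft_force: [0.9, 1.0, -0.3]
finger_gap: 0.003
gripper_force: 0.0
```

Call:
{"fn": "move_arm", "kwargs": {"rows": "0 0 0 0 0; 0 0 -1.5 0 0; 0 0 0 0 0; 0 0 0 0 0"}}

```text
time_s: 15.05
tcp_pos: [0.5424, -0.1616, 0.1001]
orientation: [-179.8, -0.0, 97.5]
ft_force: [0.2, -0.1, 0.0]
finger_gap: -0.0
gripper_force: 0.0
```

```bash
python3 -c "
from h import *
import h
h.T=(92,140)
o=arm.observe();print(o['tcp_pos'],o['orientation']);track(box=(100,200,320,420),save='w11.png')
for p in [(.498,-.162,.033),(.555,-.209,.02)]: print(proj('wrist',p))
"
```

```text
[ 0.54244669 -0.16162862  0.10007656] [-1.79841879e+02 -2.36168534e-02  9.74649747e+01]
wrist 907 [300. 214.] [ 0.5292 -0.1312  0.033 ] [[0.5186, -0.1249], [0.538, -0.1224], [0.54, -0.1376], [0.5202, -0.1402]]
[236.  262.5]
[328.3 338.3]
```

Call:
{"fn": "move_arm", "kwargs": {"rows": "0.3 0 -1.5 0 0; 0 0 -1.5 0 0; 0 0 -1.5 0 0; 0 0 -1.3 0 0; 0 0 0 0 0"}}

```text
time_s: 15.6
tcp_pos: [0.5454, -0.16, 0.0407]
orientation: [-179.8, -0.1, 97.6]
ft_force: [-0.2, 1.0, -0.5]
finger_gap: 0.002
gripper_force: 0.0
```

Call:
{"fn": "move_arm", "kwargs": {"rows": "-0.7 0 0 0 0; -0.7 0 0 0 0; -0.7 0 0 0 0; -0.7 0 0 0 0; -0.7 0 0 0 0"}}

```text
time_s: 16.1
tcp_pos: [0.5115, -0.1606, 0.0437]
orientation: [180.0, 0.0, 97.5]
ft_force: [-0.3, 0.5, -0.1]
finger_gap: -0.003
gripper_force: 0.1
```

Call:
{"fn": "move_arm", "kwargs": {"rows": "0 0 0 0 0; 0.8 0 0 0 0; 0.8 -0.5 3 0 0; 0 -2.5 4 0 0; -2 -3 0 0 0"}}

```text
time_s: 16.6
tcp_pos: [0.5146, -0.22, 0.1186]
orientation: [179.4, 0.2, 97.8]
ft_force: [0.8, -1.3, 0.5]
finger_gap: -0.0
gripper_force: 0.0
```

Call:
{"fn": "move_arm", "kwargs": {"rows": "-1 -1 0 0 0; 0 0 0 0 0; 0 0 0 0 0"}}

```text
time_s: 16.9
tcp_pos: [0.4984, -0.2297, 0.113]
orientation: [180.0, -0.1, 97.6]
ft_force: [0.1, 0.5, 0.4]
finger_gap: -0.0
gripper_force: 0.0
```

```bash
python3 -c "
from h import *
import h
h.T=(92,140)
o=arm.observe();print(o['tcp_pos'],o['orientation']);track(box=(150,60,480,330),save='w12.png')
"
```

```text
[ 0.49841746 -0.2296534   0.11296171] [ 1.79992725e+02 -5.30563667e-02  9.75605785e+01]
wrist 5765 [426.  95.] [ 0.5408 -0.132   0.033 ] [[0.5175, -0.1524], [0.5116, -0.1195], [0.5629, -0.1125], [0.5715, -0.1451]]
wrist 2690 [286. 129.] [ 0.4724 -0.1575  0.033 ] [[0.4496, -0.1479], [0.4925, -0.1421], [0.4961, -0.1676], [0.4516, -0.1736]]
wrist 771 [388. 164.] [ 0.5275 -0.1677  0.033 ] [[0.5161, -0.1597], [0.5354, -0.1571], [0.5392, -0.176], [0.5194, -0.1787]]
```

Block b now lies at (0.472, -0.158), nearly flush. I'll push it toward the frame.

Call:
{"fn": "move_arm", "kwargs": {"rows": "-1.3 1.5 0 -8.5 0; -1.3 1.5 0 0 0; 0 0 -1.5 0 0; 0 0 -2 0 0; 0 0 -2 0 0"}}

```text
time_s: 17.45
tcp_pos: [0.4732, -0.1987, 0.0577]
orientation: [179.9, -0.0, 89.2]
ft_force: [0.3, -0.3, -0.5]
finger_gap: -0.001
gripper_force: 0.0
```

Call:
{"fn": "move_arm", "kwargs": {"rows": "0 0 -2.2 0 0; 0 0 0 0 0; 0.1 0.9 0 0 0; 0 0.9 0 0 0; 0.1 0.9 0 0 0"}}

```text
time_s: 17.95
tcp_pos: [0.4748, -0.1721, 0.0373]
orientation: [179.9, 0.0, 89.1]
ft_force: [0.7, 0.1, 0.2]
finger_gap: -0.005
gripper_force: 0.0
```

Call:
{"fn": "move_arm", "kwargs": {"rows": "0 0.9 0 0 0; 0.1 0.9 0 0 0; 0 0.9 0 0 0; 0.1 0.9 0 0 0; 0 0 0 0 0"}}

```text
time_s: 18.45
tcp_pos: [0.4763, -0.1357, 0.0364]
orientation: [180.0, -0.0, 89.2]
ft_force: [-0.0, 0.3, 0.5]
finger_gap: 0.0
gripper_force: 0.0
```

```bash
python3 -c "
from h import *
import h
h.T=(92,140)
o=arm.observe();print(o['tcp_pos'],o['orientation']);track(box=(150,100,450,330),save='w13.png')
"
```

```text
[ 0.47630857 -0.13571345  0.03638231] [ 1.79988033e+02 -3.21828816e-02  8.91778820e+01]
wrist 3549 [430. 232.] [ 0.5159 -0.0975  0.033 ] [[0.5079, -0.0691], [0.5198, -0.0692], [0.5251, -0.1301], [0.5114, -0.1299]]
wrist 1671 [398. 196.] [ 0.5042 -0.085   0.033 ] [[0.4958, -0.0949], [0.4964, -0.0745], [0.5123, -0.0756], [0.5124, -0.0962]]
wrist 5963 [318. 273.] [ 0.4769 -0.1119  0.033 ] [[0.4529, -0.1242], [0.455, -0.0987], [0.4997, -0.1002], [0.5002, -0.1258]]
```

Call:
{"fn": "move_arm", "kwargs": {"rows": "0 1 0 0 0; 0.1 1 0 0 0; 0 1 0 0 0; 0.1 1 0 0 0; 0 1 0 0 0"}}

```text
time_s: 19.0
tcp_pos: [0.4782, -0.0863, 0.0363]
orientation: [180.0, -0.0, 89.1]
ft_force: [-0.2, -1.4, -1.0]
finger_gap: 0.001
gripper_force: 0.0
```

Call:
{"fn": "move_arm", "kwargs": {"rows": "0.1 1 0 0 0; 0 1 0 0 0; 0.1 1 0 0 0; 0 1 0 0 0; 0.1 1 0 0 0"}}

```text
time_s: 19.5
tcp_pos: [0.481, -0.0366, 0.0363]
orientation: [-180.0, 0.0, 89.1]
ft_force: [0.0, -0.2, -0.3]
finger_gap: 0.001
gripper_force: 0.0
```

Call:
{"fn": "move_arm", "kwargs": {"rows": "0.1 1 0 0 0; 0 1 0 0 0; 0.1 1 0 0 0; 0 1 0 0 0; 0 0 0 0 0"}}

```text
time_s: 20.0
tcp_pos: [0.4832, 0.0045, 0.0364]
orientation: [180.0, -0.0, 89.2]
ft_force: [-0.4, -0.9, -0.7]
finger_gap: 0.001
gripper_force: 0.0
```

```bash
python3 -c "
from h import *
import h
h.T=(92,140)
o=arm.observe();print(o['tcp_pos'],o['orientation']);track(box=(150,100,450,330),save='w14.png')
"
```

```text
[0.48316025 0.00447287 0.03637411] [ 1.79982340e+02 -4.30656552e-02  8.91888315e+01]
wrist 2820 [425. 266.] [0.5217 0.0301 0.033 ] [[0.5114, 0.0076], [0.5194, 0.0535], [0.531, 0.0506], [0.5242, 0.004]]
wrist 6533 [320. 272.] [0.4845 0.0286 0.033 ] [[0.4619, 0.0413], [0.5075, 0.0407], [0.5085, 0.0152], [0.4602, 0.0158]]
```

Call:
{"fn": "move_arm", "kwargs": {"rows": "0.1 1 0 0 0; 0.1 1 0 0 0; 0.1 1 0 0 0; 0.1 1 0 0 0; 0.1 1 0 0 0"}}

```text
time_s: 20.55
tcp_pos: [0.4881, 0.0537, 0.0363]
orientation: [180.0, -0.0, 89.1]
ft_force: [0.4, -0.3, 0.4]
finger_gap: 0.001
gripper_force: 0.1
```

Call:
{"fn": "move_arm", "kwargs": {"rows": "0.1 1 0 0 0; 0 1 0 0 0; 0 1 0 0 0; 0 1 0 0 0; 0 0.6 0 0 0"}}

```text
time_s: 21.05
tcp_pos: [0.489, 0.0999, 0.0363]
orientation: [180.0, -0.0, 89.1]
ft_force: [-0.7, -0.3, -0.7]
finger_gap: 0.001
gripper_force: 0.1
```

Call:
{"fn": "move_arm", "kwargs": {"rows": "0 0 0 0 0; 0 -1.2 0 0 0; 0 -2 0 0 0; 0 -2 4 0 0; 0 -4 3 0 0"}}

```text
time_s: 21.55
tcp_pos: [0.4887, 0.0067, 0.1071]
orientation: [-179.9, -0.1, 89.2]
ft_force: [1.4, -0.4, -0.1]
finger_gap: -0.004
gripper_force: 0.0
```

Call:
{"fn": "move_arm", "kwargs": {"rows": "0 -5 0 0 0; 0 -5 0 0 0; 0 -5 2 0 0; 0 -3 2 0 0; 0 0 0 0 0"}}

```text
time_s: 22.05
tcp_pos: [0.4887, -0.1773, 0.1469]
orientation: [179.8, 0.2, 88.5]
ft_force: [0.1, 0.6, -0.1]
finger_gap: -0.002
gripper_force: 0.0
```

```bash
python3 -c "
from h import *
import h
h.T=(92,140)
im=snap('top','t15.png');s=snap('side','s15.png');print(arm.observe()['tcp_pos'])
a=cv2.resize(im[240:350,185:415,::-1],(700,335),interpolation=cv2.INTER_CUBIC);b=cv2.resize(s[190:330,350:530,::-1],(330,257))
z=np.zeros((600,700,3),np.uint8);z[:335]=a;z[340:597,:330]=b;cv2.imwrite('pics/m15.png',z)
"
```

```text
[ 0.48827766 -0.17172688  0.14500022]
```

View pics/m15.png

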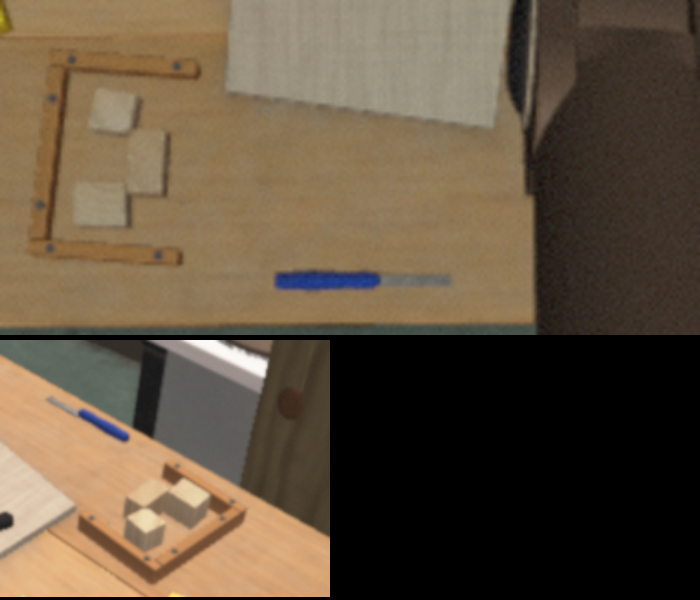

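All three blocks are wholly inside the frame: a at (115,111), b at (148,162) and c at (101,204). The mouth line runs at about x = 190, and the file has not moved. I'm handing the job in.

```bash
python3 -c "
from h import *
print(arm.job_done())"
```

```text
the job is handed in; nothing more can be done
None
```

All three pine blocks were swept wholly inside the frame without being picked up, and I handed the job in at about 22 s; the judging result was not shown.

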